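Fetch the long drawplate from the sloped rack and clamp it in the bench vice

TASK

Slide the longest of the three drawplates up out of its sloping slot by its top edge without dragging the rack or disturbing anything else. Lower it, long edge level, between the open jaws of the bench vice until it stands on the vice's bed, roughly centred along the jaws, and only then let go of it. Then swing the cam lever until it comes up hard and the jaws hold the plate upright and hand-tight, without forcing the lever, and leave it so.

Things in the scene. Friction and masses are not known exactly. Their poses are not given: they have to be found in the camera images.
- drawplate_long: the plate to fetch: flat grey steel drawplate with rows of small dark holes, 140 mm long (its y), 80 mm high (z), 8 mm thick (x), about 0.7 kg, alike at both ends and faces. Origin: middle of its lower long edge (centre of the underside); z points up the plate to the top edge. It starts in any one of the rack's three slots, leaning up to 4 degrees more or less than the slot
- drawplate_mid: drawplate that stays: same make, 112 mm long, 80 mm high, 8 mm thick; same axes; starts in another slot
- drawplate_short: drawplate that stays: same make, 90 mm long, 80 mm high, 8 mm thick; same axes; starts in another slot
- rack: loose hardwood rack, about 1 kg, footprint 176 x 176 mm, 70 mm high, on the bench. Origin: centre of its underside. Three slots run along its y; they slope 0.35 rad (20 degrees) about y from upright, open tops towards the rack's -x (the robot's side), so a plate draws out along (-0.343, 0, 0.939) of the rack. Gripped or pulled out of line with the slot it binds and drags the rack
- rack_slot (a point): centre of the middle slot's floor, 22 mm above the bench; axes those of the rack. The other two slots lie 40 mm to either side along x. Slots: 11 mm wide, 152 mm long, ends closed by low cheeks, 50 mm deep on the -x side, 36 mm on the +x side. So a plate stands 30 mm proud of the wood (along the plate) on its -x face, 44 mm on the other; neighbours are 38 mm apart across their faces
- vise: low cam-lever bench vice bolted to the bench, grey iron, 200 mm (x) by 100 mm (y). Origin: centre of its underside; x points from the moving jaw to the fixed jaw, away from the robot. The fixed jaw's face is at x = 55 mm, the open moving jaw's at 35 to 38 mm. Jaws are 100 mm long (y), tops 78 mm above the bench; the flat bed between them is at 45 mm
- vise_bed (a point): point on the vice's bed (45 mm above the bench), midway along the jaws, where the middle of the plate's lower edge comes to lie when an 8 mm plate is clamped against the fixed jaw (4 mm from the fixed jaw's face); axes those of the vice. With the jaws open it lies 13 to 16 mm in front of the moving jaw's face
- vise_jaw: the moving jaw of the vice, 100 mm long and 33 mm tall, on the bed. Origin on the bed at the middle of its clamping face; it slides along the vice's x, driven by the lever's cam
- vise_lever (a joint): angle of the cam lever, rad: starts at 0 to 0.25 (jaws open 17 to 20 mm) and grows to 1.3 as it swings clockwise seen from above, away from the robot, closing the jaws about 11 mm per rad. It needs about 5 N at the grip to move, stays where left, and comes up hard on an 8 mm plate at about 1.05 to 1.15; 15 N there is hand-tight, over 35 N forces it
- lever_grip (a point): middle of the lever's upright wooden grip, 18 mm in diameter, free from 23 mm below this point to 15 mm above it; 99 mm above the bench. It swings on a radius of 95 mm about point cam_pivot
- cam_pivot (a point): the cam's vertical pivot axis, at the bed's height (45 mm); axes those of the vice. Seen from it, the lever grip lies in the direction 2.880 rad minus the lever angle, counter-clockwise from the vice's x
- jar: bystander: closed glass jar with an orange cap, 56 mm in diameter, 85 mm tall; origin under its centre
- hammer: bystander: hammer lying on the bench, 240 mm long
Mind the look-alikes: they are no part of the job. What is shaped like the vise but pink or turquoise is not meant.

How it is judged:
On the way, in this order (a step that is already met when the one before it is completed fails the run):
1. the long drawplate is drawn right out of its slot and clear above the rack, in the gripper (height (world z) of drawplate_long above 0.075 m and contact force between drawplate_long and the fingers above 1 N and contact force between drawplate_long and rack below 0.1 N), for 0.1 s.
2. the plate is stood on the vice's bed between the jaws while still held (z of drawplate_long in the frame of vise_bed between -0.004 and 0.004 m and x of drawplate_long in the frame of vise_bed between -0.016 and 0.006 m and y of drawplate_long in the frame of vise_bed between -0.025 and 0.025 m and contact force between drawplate_long and the fingers above 1 N), for 0.1 s.
At the end, for the whole second after the job is handed in: the long drawplate stands on the bed (5 mm), upright and flat to the jaws (0.08 rad), against the fixed jaw (5 mm), centred along the jaws (25 mm), at rest, pinched with over 10 N; rack within 10 mm of its start, the other plates, jar and hammer within 30 mm of theirs (contact force between vise_jaw and drawplate_long above 10 N and z of drawplate_long in the frame of vise_bed between -0.004 and 0.005 m and x of drawplate_long in the frame of vise_bed between -0.005 and 0.005 m and y of drawplate_long in the frame of vise_bed between -0.025 and 0.025 m and angle between drawplate_long's own z axis and vertical below 0.08 rad and angle between the x axis of drawplate_long and the x axis of vise_bed, either way round below 0.08 rad and linear speed of drawplate_long below 0.02 m/s and distance of rack from where it was at the start of the episode below 0.01 m and distance of each of drawplate_mid, drawplate_short, jar, hammer from where it was at the start of the episode below 0.03 m); the robot touches nothing.
It fails at once if the rack is dragged or lifted (distance of rack from where it was at the start of the episode above 0.01 m or angle between rack's own z axis and vertical above 0.15 rad).
It fails at once if another drawplate is pulled out or pushed about (distance of any of drawplate_mid, drawplate_short from where it was at the start of the episode above 0.03 m).
It fails at once if the jar or the hammer is knocked (distance of any of jar, hammer from where it was at the start of the episode above 0.03 m).
It fails at once if the lever is forced: the jaws squeeze the plate with over 300 N (some 35 to 40 N at the lever's grip) (contact force between vise_jaw and drawplate_long above 300 N).
It also fails if it takes over 64 s, if anything falls off the work surface, if the arm or the gripper's body presses on something with over 40 N, if the wrist force passes 120 N, or if a joint passes its speed limit or range.

ROBOT

A 6-joint arm with a two-finger parallel gripper is mounted at the origin on the work surface. World frame = base frame: x ahead of the robot, y to its left, z up, the work surface at z = 0. Lengths are in m, angles in rad, forces in N, time in s.
With the tool pointing down it reaches from about 0.225 to 0.875 m from the base axis. Payload 3.4 kg.
Tool frame: the origin (TCP) lies midway between the tips of the shut fingers; the grasp point (between the pads) lies 19 mm behind it; z points along the fingers, y is the line along which they close (so a half turn about z gives the same grasp; the last joint's range is limited). The gripper opens to 85 mm and grips with 20 to 120 N. Pads are 22 mm wide; open, the fingers measure 114 mm over their backs; the gripper's body (76 mm by 85 mm) begins 54 mm behind the grasp point. The pads swing forward as they close: fully open they stand 13 mm farther back than shut.
Start: joints at [-1.302, 0.276, 1.505, -0, 1.361, -0.121], TCP at [0.219, -0.532, 0.231] pointing down, gripper open.
Joint ranges: [-2.89, 2.89], [-0.75, 2.08], [0.22, 2.7], [-1.18, 4.32], [0.11, 2.71], [-2.7, 2.7]. Speed limits (rad/s): [2.57, 2.57, 3.14, 3.14, 3.14, 3.14].

INTERFACE

Orientations are given as a 3x3 rotation matrix whose columns are the frame's x, y, z axes.
In Python, from station import bot gives the robot as it stands. Calls block until the motion is done:
- bot.move_pose(position, orientation): joint-space move of the TCP to a pose.
- bot.move_l(position, ori=None, vel=0.15, force_limit=None): straight line of the TCP; ori=None keeps the orientation; vel is the mean speed in m/s. With force_limit (N) it stops when the force on the tool has changed by that much, and returns True; else False.
- bot.set_joints(angles): joint-space move.
- bot.gripper_open() and bot.grasp(): open the fingers fully, or close them until they stop; the grip force is fixed at half the most.
- bot.pause(seconds).
- bot.solve_ik(position, orientation): joint angles nearest the present ones, or None.
- bot.get_state(): the state.
- bot.grab_frame(name): name is "scene" or "top"; returns a dict with "frame" (400x640x3 uint8, blue, green, red), "camera_matrix" (3x3 intrinsics, pixels), "D" ([k1, k2, p1, p2, k3] as OpenCV has them; the pictures are not rectified), "cam_to_world" (4x4, takes a point from camera to world coordinates). Camera axes: x right, y down, z forward; pixel columns grow to the right and rows downward; lengths in m; the calibration is good to about 2 mm. A picture is of the moment at which its call begins. There is no depth.
A pose or a line that the arm cannot do raises bot.PlanningError and nothing moves.
- bot.finish_job(): hands the job in; it is judged then, once.
The state is a dict: "time_s": time; "joints": joint angles; "joint_velocities": joint speeds; "tau": joint torques, N m; "tool_pos": TCP position; "eef_rot": TCP orientation; "contact_force": force on the tool from outside, world axes, zero at the start; "moment": the same for the moment, N m; "width": opening from 0.0 (shut) to 1.0 (fully open); "grasp_force": force on a finger pad.
Only numpy, scipy, OpenCV 4.12 (cv2) and the standard library are available. Lean on these libraries where they do the work, as an engineer would, in place of code of your own. Each camera call takes 0.05 s, during which the arm holds its last target. There are 200 camera calls.

## Working session

There is one attempt and no reset: what is moved stays moved. The work goes in short steps, each a Python script; the robot and the scene stay as the last script left them, time stands still between calls to the robot, and variables do not carry over. Pictures are saved under pics/ and viewed, at most 10 in all, crops included, and the job is handed in when it is done.

```bash
ls; mkdir -p pics; python3 - <<'E'
from station import bot
import cv2,pickle,numpy as np
d={n:bot.grab_frame(n) for n in("scene","top")}
pickle.dump(d,open("f0.pkl","wb"))
for n in d:
    cv2.imwrite(f"pics/{n}0.png",d[n]["frame"]); print(n,d[n]["camera_matrix"],d[n]["D"],np.round(d[n]["cam_to_world"],3))
E
```

```text
pics
scene [[385.2547027    0.         316.62773848]
 [  0.         385.2547027  200.39361385]
 [  0.           0.           1.        ]] [0.02164191 0.         0.         0.         0.        ] [[ 0.88   0.326 -0.345  0.858]
 [ 0.474 -0.629  0.616 -0.608]
 [-0.016 -0.706 -0.708  0.805]
 [ 0.     0.     0.     1.   ]]
top [[504.33750144   0.         310.84954695]
 [  0.         504.33750144 199.2570179 ]
 [  0.           0.           1.        ]] [-0.12835292  0.          0.          0.          0.        ] [[ 0.051 -0.977  0.208  0.301]
 [-0.999 -0.051  0.007  0.011]
 [ 0.003 -0.208 -0.978  1.23 ]
 [ 0.     0.     0.     1.   ]]
```

View pics/scene0.png

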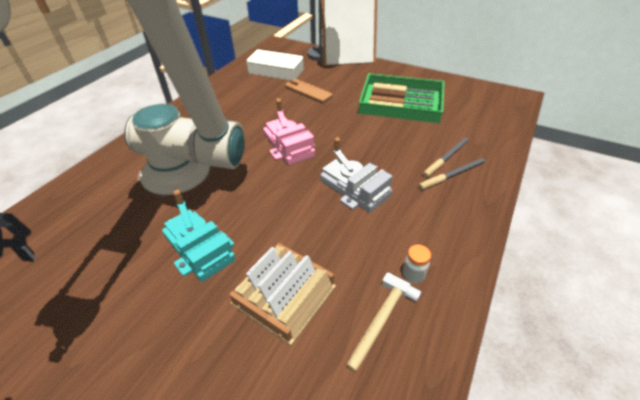

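View pics/top0.png

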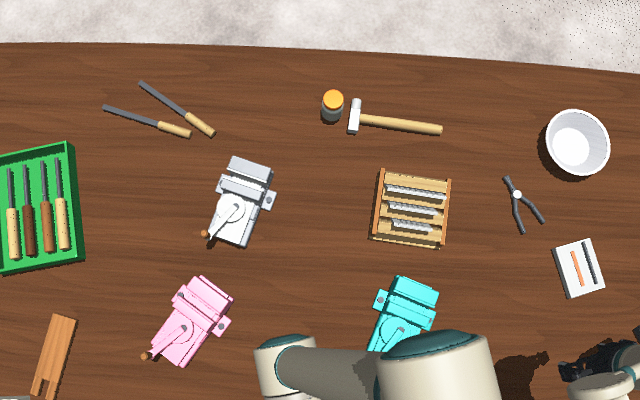

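The grey vice is at top (240,203) and scene (357,178). The pink (190,320) and turquoise (405,315) ones are look-alikes. The rack is at top (412,208), with plates at (415,192), (412,210) and (410,226). The farthest looks longest, so I'll check it in one enlarged crop of rack and vice.

```bash
python3 - <<'E'
import cv2,pickle,numpy as np
d=pickle.load(open("f0.pkl","rb"))
f=d["top"]["frame"]; s=d["scene"]["frame"]
r=lambda im,x,y,w,h,k:cv2.resize(im[y:y+h,x:x+w],None,fx=k,fy=k,interpolation=cv2.INTER_CUBIC)
a=r(f,365,160,100,100,4);b=r(f,195,150,100,100,4)
cv2.imwrite("pics/c1.png",np.hstack([a,b]))
a=r(s,225,235,120,110,3.333);b=r(s,310,130,100,92,4)
m=min(a.shape[0],b.shape[0]);cv2.imwrite("pics/c2.png",np.hstack([a[:m],b[:m]]))
E
```

```text
(no output)
```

View pics/c1.png

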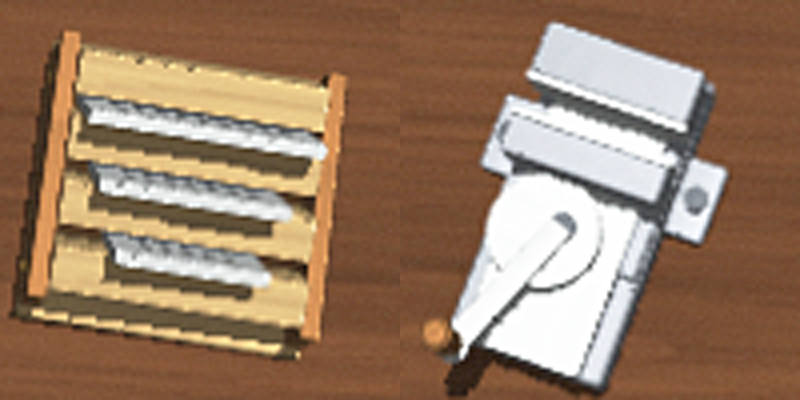

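View pics/c2.png

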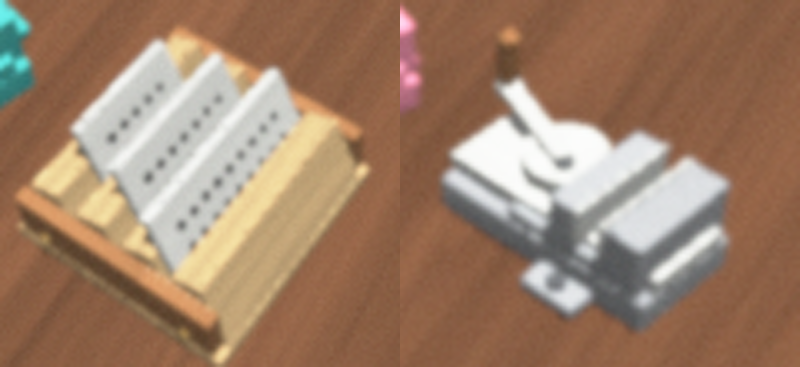

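The farthest plate, top (415,192), is clearly the longest: about 244 crop px, against 200 and 160 for the others. It sits in the rack's +x slot. The grey vice has its lever grip at top crop (438,332). The mid plate's -y end is free.

The open gripper can't close over the long plate's middle without sweeping the mid plate. I'll fit the poses before choosing a grip.

```bash
cat > h.py <<'E'
import cv2,pickle,numpy as np
from scipy.optimize import least_squares
def proj(f,P):
    T=np.linalg.inv(f["cam_to_world"]);r,_=cv2.Rodrigues(T[:3,:3])
    return cv2.projectPoints(np.asarray(P,float).reshape(-1,1,3),r,T[:3,3],np.array(f["camera_matrix"]),np.array(f["D"]))[0].reshape(-1,2)
def Rz(a): c,s=np.cos(a),np.sin(a); return np.array([[c,-s,0],[s,c,0],[0,0,1]])
def Ry(a): c,s=np.cos(a),np.sin(a); return np.array([[c,0,s],[0,1,0],[-s,0,c]])
def ray(f,uv,z):
    n=cv2.undistortPoints(np.array([[uv]],float),np.array(f["camera_matrix"]),np.array(f["D"]))[0,0]
    C=np.array(f["cam_to_world"]);v=C[:3,:3]@[n[0],n[1],1];o=C[:3,3];return o+v*(z-o[2])/v[2]
def platepts(p,L,pts): # p=x,y,yaw,lean ; bottom centre at z=.022
    return np.array([p[0],p[1],.022])+np.array(pts)@(Rz(p[2])@Ry(-p[3])).T
E
cat > fit.py <<'E'
from h import *
d=pickle.load(open("f0.pkl","rb"));t,s=d["top"],d["scene"]
ct=lambda l,o=(365,160):np.array(l)/4+np.array(o)-.4
cs=lambda l:np.array(l)/3.333+np.array((225,235))-.35
obs={'long':(.14,ct([(88,97),(327,145),(322,160),(84,120)]),cs([(178,272),(302,115)])),
'mid':(.112,ct([(97,165),(294,207),(288,222),(97,188)]),None),
'short':(.09,ct([(110,233),(270,268),(266,286),(112,255)]),None)}
res={}
for k,(L,a,b) in obs.items():
    h=L/2;P=[(.004,h,.08),(.004,-h,.08),(-.004,-h,.08),(-.004,h,.08)];Q=[(.004,-h,.036),(.004,h,.036)]
    c=ray(t,a.mean(0),.097)
    def e(p):
        r=(proj(t,platepts(p,L,P))-a).ravel()
        if b is not None: r=np.r_[r,(proj(s,platepts(p,L,Q))-b).ravel()]
        return np.r_[r,(p[3]-.35)/.03]
    o=least_squares(e,[c[0]+.027,c[1],-.17,.35]);res[k]=o.x;print(k,o.x.round(4),o.fun.round(1))
cv=lambda l:np.array(l)/4+np.array((195,150))-np.array([100,0])-.4
a=cv([(530,77),(688,132),(705,73),(553,23)])
e=lambda p:(proj(t,[p[:2].tolist()+[0]]+np.array([(.055,.05,.078),(.055,-.05,.078),(p[3],-.05,.078),(p[3],.05,.078)])@Rz(p[2]).T)-a).ravel()
c=ray(t,a[0],.078);o=least_squares(e,[c[0]-.07,c[1]-.03,-.3,.09]);print('vise',o.x.round(4),o.fun.round(1));V=o.x
inv=lambda w:(Rz(V[2]).T@(w-np.array([V[0],V[1],0]))).round(4)
print('grip',inv(ray(t,cv([(436,330)])[0],.114)),'pivot',inv(ray(t,cv([(565,222)])[0],.075)))
res['vise']=V;pickle.dump(res,open("res.pkl","wb"))
# overlay
S=[]
for f,(x,y,w,h_,k) in ((t,(365,160,100,100,4)),(t,(195,150,100,100,4)),(s,(225,235,120,100,3.333)),(s,(310,130,100,83,4))):
    im=cv2.resize(f["frame"][y:y+h_,x:x+w],(400,int(400*h_/w)),interpolation=cv2.INTER_CUBIC)[:300 if f is s else 300]
    def pl(P):
        q=((proj(f,P)+.5-[x,y])*400/w).astype(int);cv2.polylines(im,[q.reshape(-1,1,2)],True,(0,0,255),1)
    for kk,(L,_,_) in obs.items():
        h=L/2
        pl(platepts(res[kk],L,[(.004,h,.08),(.004,-h,.08),(-.004,-h,.08),(-.004,h,.08)]));pl(platepts(res[kk],L,[(.004,h,.08),(.004,-h,.08),(.004,-h,.036),(.004,h,.036)]))
    for x0,x1,z in ((.055,V[3],.078),(-.1,.1,0.)):
        pl(np.array([V[0],V[1],0])+np.array([(x0,.05,z),(x0,-.05,z),(x1,-.05,z),(x1,.05,z)])@Rz(V[2]).T)
    # rack base footprint: long slot is +40
    rk=res['long'];pl(np.array([rk[0],rk[1],-0.0])*[1,1,0]+np.array([(-.04+i,j,0) for i,j in((.088,.088),(.088,-.088),(-.088,-.088),(-.088,.088))])@Rz(rk[2]).T)
    S.append(im)
cv2.imwrite("pics/ov.png",np.vstack([np.hstack(S[:2]),np.hstack([np.pad(i,((0,300-i.shape[0]),(0,0),(0,0)))[:300] for i in S[2:]])]))
E
python3 fit.py
```

```text
long [ 0.5999 -0.2273 -0.1216  0.3656] [ 0.4  1.5 -0.1 -0.3  0.4 -0.7  0.8 -0.9 -0.4 -1.6  0.7  0.   0.5]
mid [ 0.5594 -0.2205 -0.1457  0.3484] [ 0.8  1.3 -0.8  0.1 -0.1 -0.3  0.1 -1.1 -0.1]
short [ 0.5213 -0.2186 -0.1587  0.3481] [ 1.1  1.2 -0.5  0.5 -0.3 -0.7 -0.2 -0.9 -0.1]
vise [ 0.5422  0.1897 -0.2804  0.0914] [-0.2  0.2 -0.2 -0.3  0.8  0.4 -0.4 -0.2]
grip [-0.1065  0.0384  0.114 ] pivot [-0.0193 -0.0006  0.075 ]
```

View pics/ov.png

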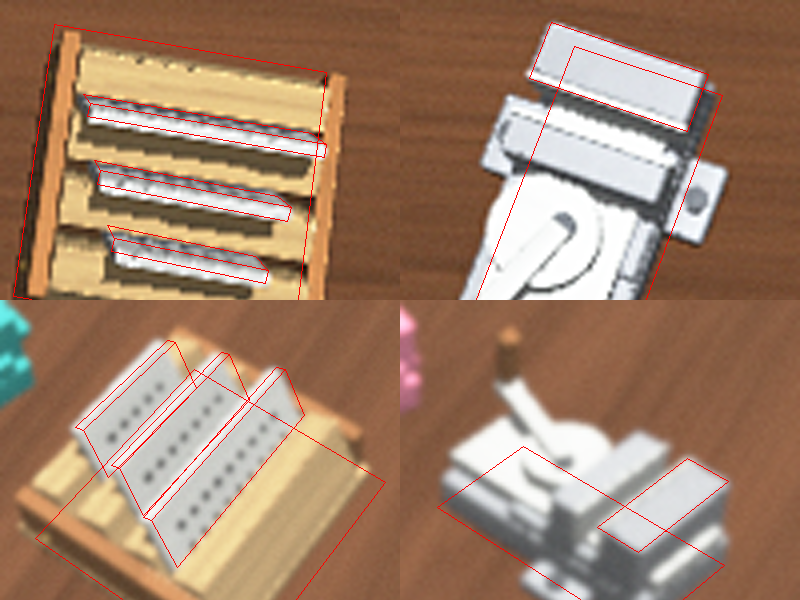

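```bash
cat > fit2.py <<'E'
from h import *
d=pickle.load(open("f0.pkl","rb"));t,s=d["top"],d["scene"]
ct=lambda l,o=(365,160):np.array(l)/4+np.array(o)-.4
cs=lambda l:np.array(l)/3.333+np.array((225,235))-.35
# top: -x top-edge corners (+y,-y); scene: +x face top(+y,-y), wood line(+y,-y)
obs=[('long',.14,ct([(88,120),(324,158)]),cs([(283,72),(149,219),(303,114),(178,270)])),
('mid',.112,ct([(99,190),(289,221)]),cs([(228,56),(114,167),(247,100),(135,205)])),
('short',.09,ct([(113,256),(266,285)]),cs([(175,43),(77,127),(190,75),(105,170)]))]
def pp(p,i): # x,y,yaw ; lean_i,dy_i
    c=Rz(p[2])@np.array([.04-.04*i,p[4+2*i],0]);return [p[0]+c[0],p[1]+c[1],p[2],p[3+2*i]]
def e(p):
    r=[]
    for i,(k,L,a,b) in enumerate(obs):
        h=L/2;q=pp(p,i)
        r+=[(proj(t,platepts(q,L,[(-.004,h,.08),(-.004,-h,.08)]))-a).ravel(),
            (proj(s,platepts(q,L,[(.004,h,.08),(.004,-h,.08),(.004,h,.036),(.004,-h,.036)]))-b).ravel()[[0,1,2,3]+([4,5,6,7] if i==0 else [])],[(p[3+2*i]-.35)/.04,p[4+2*i]/.01]]
    return np.concatenate(r)
o=least_squares(e,[.56,-.22,-.15,.35,0,.35,0,.35,0],loss='soft_l1')
print(o.x.round(4));print(o.fun.round(1))
R=pickle.load(open("res.pkl","rb"));R['rack']=o.x[:3]
for i,k in enumerate(('long','mid','short')):R[k]=np.array(pp(o.x,i));print(k,R[k].round(4))
pickle.dump(R,open("res.pkl","wb"))
E
python3 fit2.py
```

```text
[ 5.591e-01 -2.226e-01 -1.299e-01  3.604e-01 -3.000e-04  3.675e-01
  1.400e-03  3.468e-01 -1.000e-03]
[ 0.1 -0.8  0.1  0.4  0.2 -0.7  0.   0.3  0.1  0.5 -1.1 -1.   0.3 -0.
 -0.  -0.5  0.1  0.3 -0.7 -0.5  0.9  0.7  0.4  0.1 -0.2  0.2  0.1 -0.1
 -1.4 -0.6  1.4  1.1 -0.1 -0.1]
long [ 0.5987 -0.2281 -0.1299  0.3604]
mid [ 0.5593 -0.2213 -0.1299  0.3675]
short [ 0.5193 -0.2185 -0.1299  0.3468]
```

Fits agree to about 1 px. The mid plate stands in the way of the robot-side finger, because its top is 14 mm higher along the slope. Its -y end leaves only 14 mm of the long plate free.

So I'll nudge the mid plate about 15 mm along its own slot, within its 20 mm of play and the 30 mm allowance. Then I can grip the long plate by its top edge near the -y end.

```bash
cat >> h.py <<'E'
LEAN=.355
def rackpt(R,slot,y,a,n=0): # slot: 1 long,0 mid,-1 short ; point in slot frame
    x0,y0,yaw=R['rack'];A=Rz(yaw)@Ry(-LEAN)
    return np.array([x0,y0,.022])+Rz(yaw)@[.04*slot,0,0]+A@[n,y,a]
def toolR(yaw,lean,sg=1):
    A=Rz(yaw)@Ry(-lean);return np.c_[sg*A[:,1],sg*A[:,0],-A[:,2]]
def snap(bot,name,cam,box,k):
    f=bot.grab_frame(cam);x,y,w,h=box
    cv2.imwrite(f"pics/{name}.png",cv2.resize(f["frame"][y:y+h,x:x+w],None,fx=k,fy=k,interpolation=cv2.INTER_CUBIC));pickle.dump(f,open(name+".pkl","wb"));return f
E
python3 - <<'E'
from h import *
from station import bot
R=pickle.load(open("res.pkl","rb"));yaw=R['rack'][2]
P=lambda y,a:rackpt(R,0,y,a)
s0=bot.get_state();print(s0["time_s"],np.round(s0["eef_rot"],2).tolist())
best=None
for sg in(1,-1):
    q=bot.solve_ik(P(-.078,.16),toolR(yaw,LEAN,sg));print(sg,None if q is None else np.round(q,2))
    if q is not None and (best is None or abs(q[5])<best[0]): best=(abs(q[5]),sg)
sg=best[1];T=toolR(yaw,LEAN,sg);print("sg",sg)
bot.grasp()
bot.move_pose(P(-.078,.16),T)
print("down hit",bot.move_l(P(-.078,.066),vel=.12,force_limit=10))
hit=bot.move_l(P(-.051,.066),vel=.03,force_limit=9)
st=bot.get_state();print("push hit",hit,np.round(st["tool_pos"],4),np.round(P(-.051,.066),4),np.round(st["contact_force"],1))
bot.move_l(P(-.06,.066),vel=.08);bot.move_l(P(-.06,.17),vel=.2)
bot.gripper_open()
print(bot.get_state()["time_s"])
bot.move_l(rackpt(R,1,-.058,.17),vel=.2)
snap(bot,"c3","scene",(225,215,120,110),5)
E
```

```text
0.1 [[0.92, 0.38, -0.0], [0.38, -0.92, 0.0], [0.0, -0.0, -1.0]]
1 [-0.8   0.17  1.87  0.29  0.84 -0.83]
-1 [-0.8   0.17  1.87  0.29  0.84  2.31]
sg 1
down hit False
push hit False [ 0.5303 -0.2709  0.0845] [ 0.5298 -0.2702  0.0839] [-0.5 -5.2  3. ]
5.9333
```

View pics/c3.png

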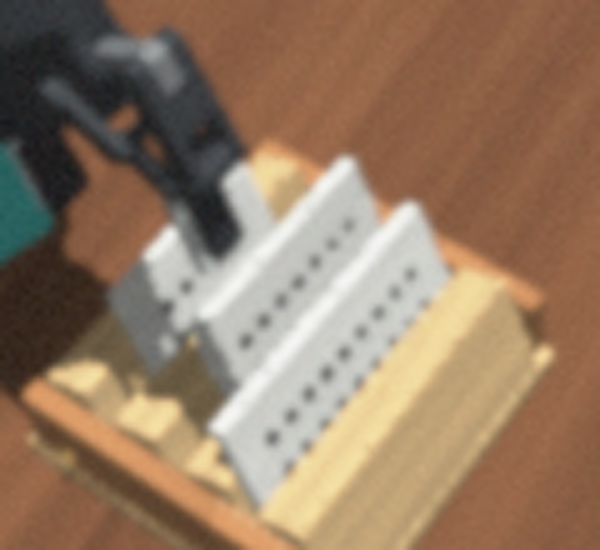

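The mid plate has moved along its slot: its end is at scene (266,279), from (259,285). The long plate hasn't moved. One finger shows at (269,263), so I'll check that against where it should be.

```bash
python3 - <<'E'
from h import *
from station import bot
R=pickle.load(open("res.pkl","rb"));f=pickle.load(open("c3.pkl","rb"));st=bot.get_state()
T=np.array(st["eef_rot"]);p=np.array(st["tool_pos"])
for n in(-.05,0,.05): print(n,proj(f,[p+T@[0,n,-.013]]).round(0))
print(st["width"],p,rackpt(R,1,-.058,.17),T.round(2).tolist())
snap(bot,"c4","scene",(160,130,200,150),4)
E
```

```text
-0.05 [[237. 254.]]
0 [[253. 260.]]
0.05 [[271. 266.]]
1.0016809500241388 [ 0.53230879 -0.2771779   0.18092839] [ 0.5326719 -0.2776416  0.1813999] [[0.13, 0.93, 0.34], [0.99, -0.12, -0.04], [0.0, 0.35, -0.94]]
```

View pics/c4.png

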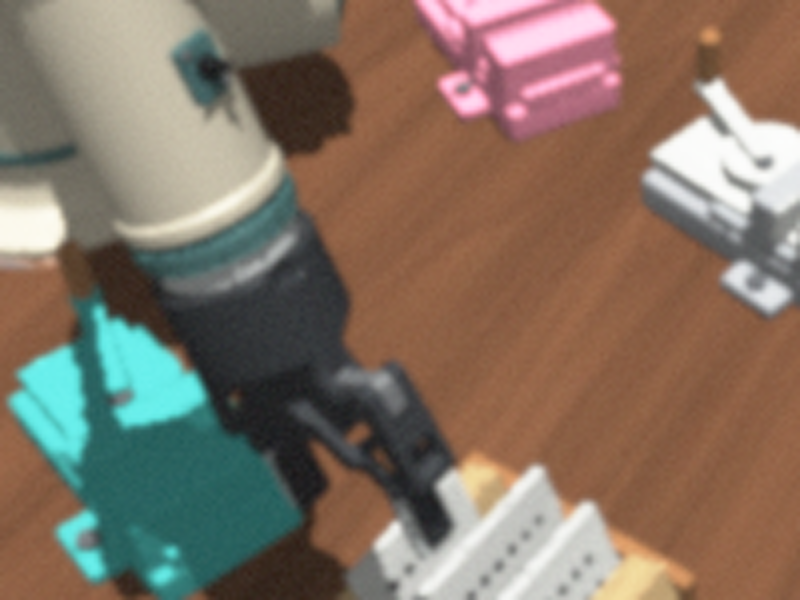

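Both fingers are where expected, near (239,254) and (270,265), straddling the long plate's -y end. Descending to grip it and lift a little.

```bash
python3 - <<'E'
from h import *
from station import bot
R=pickle.load(open("res.pkl","rb"))
P=lambda a:rackpt(R,1,-.058,a)
print("hit",bot.move_l(P(.062),vel=.1,force_limit=10))
bot.grasp();st=bot.get_state();print(st["width"],st["grasp_force"],np.round(st["contact_force"],1),np.round(st["moment"],2))
print("hit",bot.move_l(P(.074),vel=.04,force_limit=25))
st=bot.get_state();print(st["time_s"],st["width"],st["grasp_force"],np.round(st["contact_force"],1),np.round(st["moment"],2),st["tool_pos"],P(.074))
snap(bot,"c5","scene",(225,215,120,110),5)
E
```

```text
hit False
0.07179676440939119 59.159170389175415 [-1.1 -0.3  2.5] [-0.02  0.32  0.18]
hit False
8.7583 0.07555597337758176 58.985313177108765 [ 1.8  0.2 -4.4] [-0.33  0.19  0.04] [ 0.56554773 -0.28175293  0.0910087 ] [ 0.56575955 -0.28196318  0.09138584]
```

View pics/c5.png

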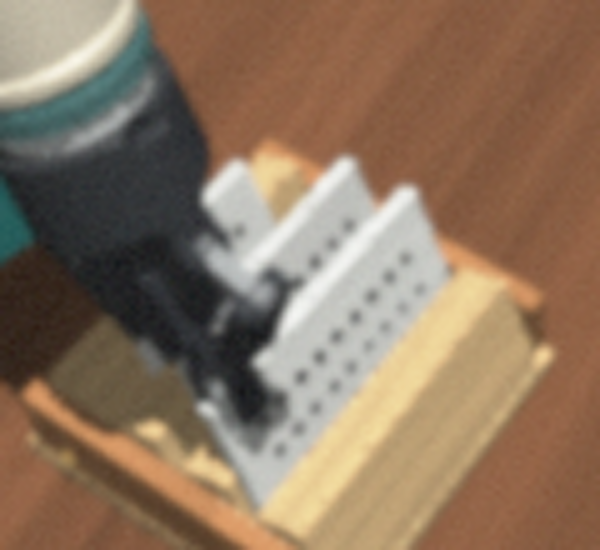

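The plate is rising level and the rack hasn't moved. Now drawing it right out, raising it and looking again.

```bash
python3 - <<'E'
from h import *
from station import bot
R=pickle.load(open("res.pkl","rb"))
P=lambda a:rackpt(R,1,-.058,a)
print("hit",bot.move_l(P(.15),vel=.06,force_limit=20))
st=bot.get_state();print(np.round(st["contact_force"],1),np.round(st["moment"],2))
bot.pause(.15)
p=P(.15)+[0,0,.1]
bot.move_l(p,vel=.2)
V=R['vise'];T=toolR(V[2],0,1)
Vp=lambda x,y,z:np.array([V[0],V[1],0])+Rz(V[2])@[x,y,z]
# plate middle over bed: x=51-4 mm, plate y offset: grip is -58 of plate
tgt=Vp(.047,-.058,.045+.062+.10)
print(tgt,bot.solve_ik(tgt,T))
bot.move_pose(tgt,T)
st=bot.get_state();print(st["time_s"],st["width"],np.round(st["contact_force"],1),np.round(st["moment"],2),st["tool_pos"])
snap(bot,"c6","scene",(290,60,160,120),5)
f=snap(bot,"c6t","top",(180,110,140,110),5)
a=cv2.imread("pics/c6.png")[:,:];b=cv2.imread("pics/c6t.png")
cv2.imwrite("pics/c6j.png",np.vstack([cv2.resize(a,(400,300)),cv2.resize(b,(400,300*1))]))
E
```

```text
hit False
[ 0.7 -0.2 -6.7] [-0.36  0.76 -0.01]
[0.57127178 0.1209719  0.207     ] [ 8.95467859e-02  3.03523234e-01  1.52622444e+00 -4.44089210e-16
  1.31184498e+00  3.69900101e-01]
12.525 0.07638848427455519 [-0.1  0.1 -7.2] [-0.36  0.1   0.  ] [0.57155188 0.1200078  0.20676314]
```

View pics/c6j.png

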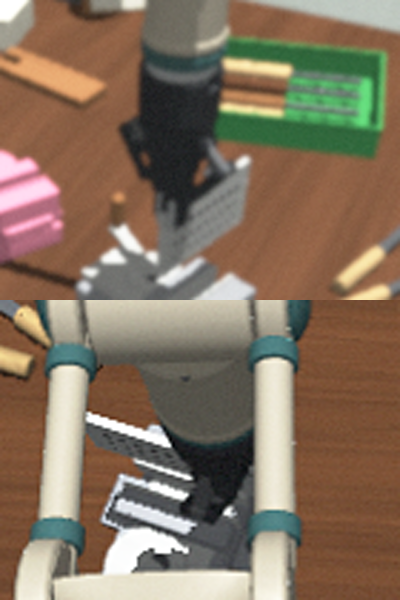

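The plate hangs level in the grip over the vice: plate at (215,205) in the upper half of the picture, jaws below it. The moment gives the centre of mass 53 mm from the grip. Lowering with a force guard.

```bash
python3 - <<'E'
from h import *
from station import bot
R=pickle.load(open("res.pkl","rb"));V=R['vise']
Vp=lambda x,y,z:np.array([V[0],V[1],0])+Rz(V[2])@[x,y,z]
p=lambda z:Vp(.047,-.055,z)
bot.move_l(p(.165),vel=.1)
h=bot.move_l(p(.125),vel=.04,force_limit=5)
st=bot.get_state();print("mid",h,st["tool_pos"],np.round(st["contact_force"],1))
if not h:
    h=bot.move_l(p(.100),vel=.02,force_limit=6)
    st=bot.get_state();print("bed",h,st["time_s"],st["tool_pos"],np.round(st["contact_force"],1),np.round(st["moment"],2))
E
```

```text
mid False [0.57242896 0.12388683 0.12535283] [ 0.6 -0.2 -7.2]
bed True 15.2 [0.57191613 0.12345063 0.10743747] [ 0.3 -0.1  6. ] [-0.19 -0.05 -0.04]
```

It touched the bed at TCP z 0.1074, against 0.107 expected, with no side force, so it's between the jaws. Releasing it, then swinging the lever by pushing its grip with shut fingers along the arc under force control.

```bash
cat > lever.py <<'E'
from h import *
from station import bot
R=pickle.load(open("res.pkl","rb"));V=R['vise']
Vp=lambda x,y,z:np.array([V[0],V[1],0])+Rz(V[2])@[x,y,z]
PX=-.0195
def pose(th,back,z=.086): # tool centre `back` m behind the grip
    ph=2.88-th;t=np.array([np.sin(ph),-np.cos(ph)])
    q=np.array([PX,0])+.095*np.array([np.cos(ph),np.sin(ph)])-back*t
    ang=ph-np.pi/2+V[2]
    return Vp(q[0],q[1],z),toolR(ang-np.pi/2,0,1),Rz(V[2])@[t[0],t[1],0]
def ft(t): st=bot.get_state();return -float(np.dot(np.array(st["contact_force"])-B,t))
B=np.zeros(3)
E
python3 - <<'E'
import lever as L
from lever import *
bot.pause(.2);bot.gripper_open()
p=np.array(bot.get_state()["tool_pos"])
bot.move_l(p+[0,0,.10],vel=.2)
th0=.14
P,T,t=pose(th0,.045,.19)
bot.grasp();bot.move_pose(P,T)
P,T,t=pose(th0,.045);print("down",bot.move_l(P,vel=.12,force_limit=6))
bot.pause(.1);L.B=np.array(bot.get_state()["contact_force"])
P,T,t=pose(th0,.012);h=bot.move_l(P,vel=.04,force_limit=3)
st=bot.get_state();print("touch",h,st["tool_pos"],"back",np.dot(P-np.array(st["tool_pos"]),t)+.012,L.ft(t),st["time_s"],L.B.round(2))
np.save("B.npy",L.B)
snap(bot,"c7","scene",(290,70,160,120),5)
E
```

```text
down False
touch True [0.43767896 0.24065199 0.0855803 ] back 0.018682528287451334 -0.3646342667427062 20.0667 [-0.24  0.32  0.49]
```

View pics/c7.png

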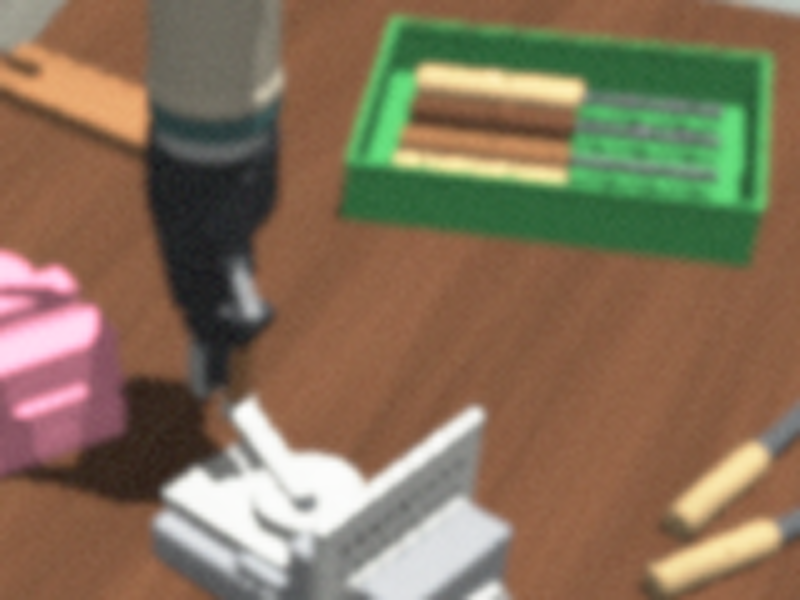

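The plate, from (330,540) to (480,410), stands level between the jaws. The fingers touch the lever grip near (215,390) at 18.7 mm, against 20 mm predicted, so the lever model holds. Swinging.

```bash
python3 - <<'E'
import lever as L
from lever import *
L.B=np.load("B.npy");bk=.019;th=.14;log=[];done=False
while th<1.25 and not done:
    th+=.08 if th<.9 else .02
    P,T,t=pose(th,bk)
    h=bot.move_l(P,T,vel=.05 if th<.9 else .02,force_limit=12 if th<.9 else 8)
    f=L.ft(t);e=np.dot(P-np.array(bot.get_state()["tool_pos"]),t)
    log.append((round(th,2),h,round(f,1),round(e*1e3,1)))
    done=f>14 or (h and th<.9)
print(*log,sep="\n");print(bot.get_state()["time_s"],bot.get_state()["tool_pos"])
E
```

```text
(0.22, False, 3.7, np.float64(1.4))
(0.3, False, 2.6, np.float64(1.3))
(0.38, False, 3.4, np.float64(0.8))
(0.46, False, 3.0, np.float64(0.2))
(0.54, False, 2.8, np.float64(-0.2))
(0.62, False, 2.7, np.float64(-0.4))
(0.7, False, 3.2, np.float64(-0.5))
(0.78, False, 2.6, np.float64(-0.2))
(0.86, False, 3.5, np.float64(-0.2))
(0.94, False, 4.4, np.float64(0.3))
(0.96, False, 4.2, np.float64(0.4))
(0.98, False, 4.9, np.float64(0.4))
(1.0, False, 4.4, np.float64(0.4))
(1.02, False, 4.4, np.float64(0.4))
(1.04, False, 4.9, np.float64(0.4))
(1.06, False, 5.0, np.float64(0.3))
(1.08, False, 4.6, np.float64(0.4))
(1.1, False, 4.5, np.float64(0.3))
(1.12, False, 5.3, np.float64(0.4))
(1.14, False, 7.5, np.float64(1.7))
(1.16, False, 10.8, np.float64(3.2))
(1.18, False, 12.8, np.float64(4.7))
(1.2, False, 16.5, np.float64(6.2))
26.6833 [0.51471597 0.29263976 0.08613519]
```

The lever came up hard at about 1.13 rad, inside the expected 1.05–1.15, and reached 16.5 N, which is hand-tight. Backing off, clearing the scene and handing in.

```bash
python3 - <<'E'
from lever import *
P,T,t=pose(1.13,.05);bot.move_l(P,vel=.08)
bot.move_l(P+[0,0,.15],vel=.2);bot.pause(.3)
# numeric check: grip colour still where lever angle ~1.13 puts it; plate top edge edges vs prediction
f=bot.grab_frame("scene");pickle.dump(f,open("c8.pkl","rb".replace("r","w")))
ph=2.88-1.13;g=Vp(PX+.095*np.cos(ph),.095*np.sin(ph),.105);u,v=proj(f,[g])[0].astype(int)
print("grip px BGR",(u,v),f["frame"][v,u])
for y in(-.06,0,.06):
    q=proj(f,[Vp(.051,y,.125)])[0]; col=f["frame"][int(q[1])-6:int(q[1])+8,int(q[0])].mean(1).astype(int); print(y,q.round(1),col)
print(bot.get_state()["time_s"],np.round(bot.get_state()["contact_force"],1))
E
```

```text
grip px BGR (np.int64(366), np.int64(141)) [ 75 112 159]
-0.06 [356.4 174.6] [241 249 250 250 249 249 249 248 234 186 145 133 134 136]
0 [370.6 164. ] [ 96  93  98 108 146 202 237 242 225 178 146 138 130 127]
0.06 [384. 154.] [102  96  99 113 145 205 235 239 221 179 147 138 138 138]
28.5583 [ 0.2 -0.6  0.6]
```

The lever grip is where 1.13 rad puts it. The plate's top edge shows at the predicted pixel all along its length, so it's upright, level and against the fixed jaw.

```bash
python3 -c "
from station import bot
print(bot.finish_job())"
```

```text
the job is handed in; nothing more can be done
None
```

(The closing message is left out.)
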